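Gauge the nozzle block's gap with stepped leaves

ROBOT

A 6-joint arm with a two-finger parallel gripper is mounted at the origin on the work surface. World frame = base frame: x ahead of the robot, y to its left, z up, the work surface at z = 0. Lengths are in m, angles in degrees, forces in N, time in s.
With the tool pointing down it reaches from about 0.375 to 0.9 m from the base axis. Payload 3.1 kg.
Tool frame: the origin (TCP) lies on the centre line of the jaws, within the pads' length; the fingertips stand 25 mm ahead of it and the grasp point (between the pads) lies 6 mm ahead of it; z points along the fingers, y is the line along which they close (so a half turn about z gives the same grasp; the last joint's range is limited). The gripper opens to 87 mm and grips with 3 to 60 N. Pads are 19 mm wide; open, the fingers measure 117 mm over their backs; the gripper's body (75 mm by 190 mm) begins 51 mm behind the grasp point.
Start: joints at [-73.596, 30.224, 82.088, -0, 67.689, -10.227], TCP at [0.28, -0.559, 0.248] pointing down, gripper open.
Joint ranges: [-176.69, 176.69], [-43.24, 126.21], [12.49, 139.97], [-82, 262], [0, 151.66], [-163.58, 163.58]. Speed limits (degrees/s): [159.86, 159.86, 180, 180, 180, 180].

INTERFACE

Orientations are given as a 3x3 rotation matrix whose columns are the frame's x, y, z axes.
In Python, from rig import * gives the robot as it stands.
- The arm moves only by the tool step_arm, never from a script. Its argument "steps" is a list of rows, each a list of 7 numbers: the shift along the tool's x, y, z normalised to -1 to 1, where 1 is 0.3 m, then the turn, a rotation vector about the tool's x, y, z normalised to -1 to 1, where 1 is 45 degrees, then the gripper's target within -1 to 1 (shut at 1, half-way at 0, fully open at -1). A call has 1 to 8 rows; each row is the pose to reach, as a shift and turn from the pose commanded when the call began, along the tool's axes at that moment; what a row does not reach only later rows make up. A row lasts 1/12 s, in which the tool goes at most 41.7 mm and 7.16 degrees, less where a joint would pass 70% of its speed; a pose out of reach is approached as far as the arm can. A call with a number of a shift or a turn outside -1 to 1 is refused whole. A call with a gripper value outside its range is refused whole. The fingers move at their own pace and stop on an object; the grip force is fixed at half the most. Time passes only in rows, so rows that repeat a pose let the fingers close. It gives the time, the measured TCP pose, the force, the opening and the grip force at its end, in the units of the state.
- read_state(): the state, without advancing time (a new reading comes with each control period).
- capture(name): name is "scene" or "top"; returns a dict with "image" (400x640x3 uint8, red, green, blue), "vertical_fov" (degrees; the focal length in pixels is half the picture's height over the tangent of half this angle, whatever the lens; pixels are square), "cx", "cy" (the principal point, pixels), "k1" (the pictures are not rectified: a ray, as slopes to the right and down, at radius r is drawn at 1 + k1 r^2 times it, then the intrinsics apply), "world_from_camera" (4x4, takes a point from camera to world coordinates). Camera axes: x right, y down, z forward; pixel columns grow to the right and rows downward; lengths in m; the calibration is good to about 2 mm. A picture is of the moment at which its call begins. There is no depth.
- hand_in(): hands the job in; it is judged then, once.
The state is a dict: "time_s": time; "joint_positions": joint angles; "qvel": joint speeds; "tau": joint torques, N m; "position": TCP position; "tcp_rot": TCP orientation; "force": force on the tool from outside, world axes, zero at the start; "moment": the same for the moment, N m; "opening": opening from 0.0 (shut) to 1.0 (fully open); "grasp_force": force on a finger pad.
Only numpy, scipy, OpenCV 4.12 (cv2) and the standard library are available. Lean on these libraries where they do the work, as an engineer would, in place of code of your own. Each camera call takes 0.05 s, during which the arm holds its last target. There are 200 camera calls.

TASK

Find the unknown gap between the fixed wall and the sprung jaw of the red nozzle block: try the gauge leaves from the thinnest up (4 mm yellow, 7 mm green, 10 mm blue), sliding each straight down along the fixed wall to the bottom of the slot, gently and without forcing. If a leaf is loose there, hang it back in its own place in the rack and try the next; the first leaf that the jaw nips is the answer, so leave that one standing in the gap at the slot's bottom and let go, with the other two hanging in the rack. Leave the discs, cup and nut alone.

Things in the scene. Friction and masses are not known exactly. Their poses are not given: they have to be found in the camera images.
- block: Dark red cast-iron nozzle block, fixed, 110 x 110 mm in plan, origin on the bench. A slot along its y, open upward and 34 mm long in y, lies between a fixed flat wall (x = -30 to 0 mm, top 62 mm above the bench) and a sprung bare steel jaw on the +x side (top at 49 mm). Iron cheeks close the slot's ends (17 to 55 mm either side in y, top at 50 mm).
- gap_datum (a point): Top edge of the slot's fixed wall, mid-slot (block x = 0, y = 0, 62 mm above the bench); the gap lies on its +x side. Axes as the block's: x across the gap away from the wall, y along the slot, z up.
- rack: Fixed pale wooden rack block, 150 x 60 x 64 mm, origin under its centre; three slots (15.5 x 31 mm, chamfered mouths, 61 mm deep) at x = -46, 0 and 46 mm of the rack, in each of which one gauge leaf hangs by the shoulders of its handle.
- leaf_thin_grip (a point): Centre of the yellow handle of the 4 mm gauge leaf; handle 18 x 40 x 40 mm (x, y, z), gripped across its y. Centred below it a steel blade 4 mm thick (x), 24 mm wide (y), 56 mm long, tip half-round, 76 mm below this point. About 80 g. In the rack this point is 84 mm above the bench, with the tip on the slot's floor in the nozzle block 90 mm.
- leaf_thin: The 4 mm gauge leaf itself (yellow handle); origin at the blade's tip, x across the thickness, z up to the handle.
- leaf_mid_grip (a point): Centre of the green handle of the 7 mm gauge leaf; handle 18 x 40 x 40 mm (x, y, z), gripped across its y. Centred below it a steel blade 7 mm thick (x), 24 mm wide (y), 56 mm long, tip half-round, 76 mm below this point. About 80 g. In the rack this point is 84 mm above the bench, with the tip on the slot's floor in the nozzle block 90 mm.
- leaf_mid: The 7 mm gauge leaf itself (green handle); origin at the blade's tip, x across the thickness, z up to the handle.
- leaf_thick_grip (a point): Centre of the blue handle of the 10 mm gauge leaf; handle 18 x 40 x 40 mm (x, y, z), gripped across its y. Centred below it a steel blade 10 mm thick (x), 24 mm wide (y), 56 mm long, tip half-round, 76 mm below this point. About 80 g. In the rack this point is 84 mm above the bench, with the tip on the slot's floor in the nozzle block 90 mm.
- leaf_thick: The 10 mm gauge leaf itself (blue handle); origin at the blade's tip, x across the thickness, z up to the handle.
- disc0: Cream porcelain orifice disc, 56 mm across, 9 mm thick, lying loose; a bystander. Origin under its centre.
- disc1: A second such cream porcelain disc; a bystander.
- cup: Tin funnel-shaped catch cup, 84 mm across the mouth, 65 mm high, loose; a bystander. Origin under its centre.
- nut: Chunky steel union nut, about 50 mm across, 26 mm high, loose; a bystander. Origin under its centre.
- slot_floor (a point): Foot of the fixed wall, mid-slot, on the slot's floor, 14 mm above the bench. How far the jaw stands from the wall (2 to 9 mm) is unknown and changes: it is the gap to be found. The jaw's face is upright, but its upper 9 mm (40 to 49 mm above the bench) flares back by 2 mm as a lead-in.
- spring_cap (a point): Brass cap of the jaw's spring, outer end, on the +x side of the block. The jaw gives way along +x by at most 3 mm: about 5 N to start it, then 4 N per mm. Oiled faces, friction about 0.3. The right leaf is about 1 mm thicker than the gap and drags by a few N up or down; a loose one has about 2 mm play and no drag; one too thick will not enter.
Not all that is in view belongs to the job. What is shaped like the block but purple or turquoise is not meant.

How it is judged:
By the outcome, as a careful person would: the job done as asked, in the order asked, and still so for the second after the job is handed in, with the robot touching nothing.
It also fails if it takes over 72 s, if anything falls off the work surface, if the arm or the gripper's body presses on something with over 40 N, if the wrist force passes 120 N, or if a joint passes its speed limit or range.

## Working session

There is one attempt and no reset: what is moved stays moved. The work goes in short steps, Python scripts to look and compute and a tool call to move; the robot and the scene stay as the last step left them, time stands still between calls to the robot, and variables do not carry over. Pictures are saved under pics/ and viewed, at most 10 in all, crops included, and the job is handed in when it is done.

Besides the shell and the picture viewer there is one more tool, called after "Request:" as name([rows], argument=value, ...), one row to a line, values as JSON. step_arm: Moves the arm, as the interface text tells. Scaled input: -1 to 1 covers 0.3 m each way for a shift and 45 degrees each way for a turn. Its arguments: {"type":"object","properties":{"steps":{"type":"array"}},"required":["steps"]}

```bash
mkdir -p pics; cat > h.py <<'E'
from rig import *
import numpy as np, cv2
def cap(n,f=None):
    c=capture(n)
    if f: cv2.imwrite('pics/'+f,c['image'][:,:,::-1])
    return c
def K(c):
    f=200/np.tan(np.radians(c['vertical_fov']/2)); return f
def proj(c,P):
    T=np.linalg.inv(np.array(c['world_from_camera'])); P=np.atleast_2d(P); p=P@T[:3,:3].T+T[:3,3]
    s=p[:,:2]/p[:,2:]; r2=(s**2).sum(1,keepdims=True)
    return s*(1+c['k1']*r2)*K(c)+[c['cx'],c['cy']]
def ray(c,uv):
    d=(np.array(uv,float)-[c['cx'],c['cy']])/K(c); s=d.copy()
    for _ in range(20): s=d/(1+c['k1']*(s@s))
    T=np.array(c['world_from_camera']); return T[:3,3],T[:3,:3]@np.array([s[0],s[1],1])
def at(c,uv,z):
    o,d=ray(c,uv); return o+d*(z-o[2])/d[2]
E
python3 - <<'E'
from h import *
for n in('scene','top'):
    c=cap(n,n+'0.png'); print(n,c['vertical_fov'],c['cx'],c['cy'],c['k1'],np.round(c['world_from_camera'],3).tolist())
s=read_state();print(s['position'],s['tcp_rot'],s['force'],s['opening'])
E
```

```text
scene 57.30064265110548 324.3925998038833 198.53705425711954 0.029027897244306763 [[-0.274, 0.688, -0.671, 1.05], [0.962, 0.193, -0.195, 0.083], [-0.004, -0.699, -0.715, 0.603], [0.0, 0.0, 0.0, 1.0]]
top 53.59934152224626 324.3364710010919 200.4958984929094 -0.020781529897136088 [[0.0, -0.992, 0.123, 0.438], [-1.0, 0.0, 0.002, -0.075], [-0.002, -0.123, -0.992, 0.948], [0.0, 0.0, 0.0, 1.0]]
[ 0.2800074  -0.55807937  0.24666993] [[ 8.93888258e-01  4.48289477e-01 -5.72278565e-04]
 [ 4.48289725e-01 -8.93886374e-01  1.86367895e-03]
 [ 3.23915648e-04 -1.92246733e-03 -9.99998100e-01]] [ 0.52029434  0.14167759 -0.07477375] 1.002054017285514
```

View pics/scene0.png

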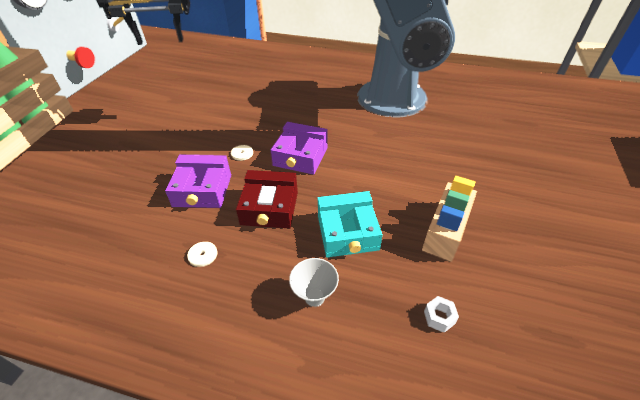

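View pics/top0.png

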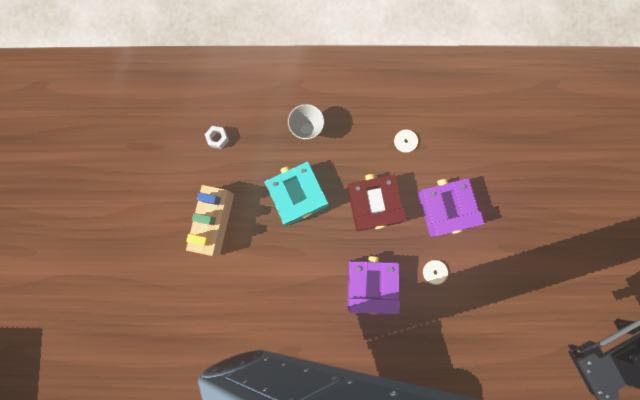

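The red block is at about (376,202) in the top view. The rack is at (210,220), with yellow nearest the robot at (197,240), green at (203,218) and blue at (207,199). I'll enlarge both for corners.

```bash
python3 - <<'E'
import cv2,numpy as np
t=cv2.imread('pics/top0.png');s=cv2.imread('pics/scene0.png')
def cr(i,x,y,w,h,k): return cv2.resize(i[y:y+h,x:x+w],None,fx=k,fy=k,interpolation=cv2.INTER_CUBIC)
a=cr(t,340,165,80,60,5);b=cr(t,170,175,80,90,5)[:300*3//2]
c=cr(s,230,160,80,75,5)[:300];d=cr(s,415,170,80,90,5)
L=np.vstack([a,np.zeros((0,400,3),np.uint8)])
# tile: left col block top(300)+ block scene(300)
c=cr(s,230,168,80,60,5)
b=cr(t,175,180,120,90,400/120);d=cr(s,400,170,120,90,400/120)
cv2.imwrite('pics/crop1.png',np.vstack([np.hstack([a,b]),np.hstack([c,d])]))
E
```

```text
(no output)
```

View pics/crop1.png

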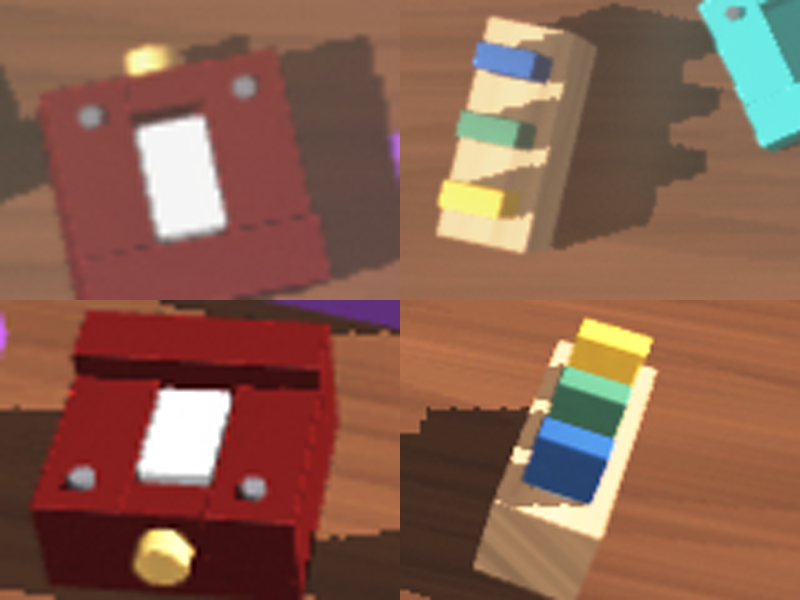

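The crops show the wall strip on the robot side of the slot, the white jaw top and the brass cap on the far side. I'll fit poses from corners and handle masks.

```bash
cat > fit.py <<'E'
from h import *
from scipy.optimize import least_squares
def boxpts(x,y,yaw,hx,hy,z0,z1,ox=0,oy=0):
    R=np.array([[np.cos(yaw),-np.sin(yaw)],[np.sin(yaw),np.cos(yaw)]])
    return np.array([[*(R@[ox+a*hx,oy+b*hy]+[x,y]),z] for a in(-1,1) for b in(-1,1) for z in(z0,z1)])
def hullcen(c,P):
    h=cv2.convexHull(proj(c,P).astype(np.float32)*16).astype(np.float32); m=cv2.moments(h)
    return np.array([m['m10'],m['m01']])/m['m00']/16
def maskcen(c,lo,hi,roi):
    x,y,w,h=roi; im=c['image'][y:y+h,x:x+w]; hsv=cv2.cvtColor(im,cv2.COLOR_RGB2HSV)
    m=cv2.inRange(hsv,lo,hi); n,l,st,ce=cv2.connectedComponentsWithStats(m)
    k=1+st[1:,4].argmax(); return ce[k]+[x,y],st[k,4]
COL=dict(yel=((24,150,90),(32,255,255)),grn=((60,60,40),(85,255,255)),blu=((100,120,50),(120,255,255)))
E
python3 - <<'E'
from fit import *
ct,cs=cap('top'),cap('scene')
A=lambda x,y:(340+x/5,165+y/5); C=lambda x,y:(230+x/5,168+(y-300)/5)
M=[(ct,A(70,258),(0,55,62)),(ct,A(318,213),(0,-55,62)),(ct,A(40,95),(80,55,50)),(ct,A(275,50),(80,-55,50)),(ct,A(330,276),(-30,-55,62)),
(cs,C(35,510),(80,-55,50)),(cs,C(300,525),(80,55,50)),(cs,C(75,355),(0,-55,62)),(cs,C(320,373),(0,55,62)),(cs,C(88,311),(-30,-55,62)),(cs,C(330,325),(-30,55,62))]
def res(p,full=False):
    c,s=np.cos(p[2]),np.sin(p[2]);out=[]
    for cam,uv,(x,y,z) in M:
        x,y,z=x/1e3,y/1e3,z/1e3
        out.append(proj(cam,[p[0]+c*x-s*y,p[1]+s*x+c*y,z])[0]-uv)
    return np.ravel(out)
r=least_squares(res,[.45,-.15,.1],loss='soft_l1');print('block',r.x[:2],np.degrees(r.x[2]));print(np.round(res(r.x).reshape(-1,2),1).tolist())
roi=(170,175,80,90);pts={}
for k in COL:
    uv,n=maskcen(ct,*COL[k],roi)
    yaw=np.radians(-12)
    for _ in range(2):
        s=least_squares(lambda p:hullcen(ct,boxpts(p[0],p[1],yaw,.009,.02,.064,.104))-uv,at(ct,uv,.09)[:2]).x
    pts[k]=s;print(k,uv,n,s)
d=pts['blu']-pts['yel'];print('rack yaw',np.degrees(np.arctan2(d[1],d[0])),np.linalg.norm(d))
yaw=np.arctan2(d[1],d[0])
for k in COL:
    uv,n=maskcen(cs,*COL[k],(415,170,80,75)); print(k,uv,n,hullcen(cs,boxpts(*pts[k],yaw,.009,.02,.064,.104)))
E
```

```text
block [ 0.5209452  -0.19480815] 11.066404635674877
[[0.7, 0.3], [-1.0, -0.1], [-0.7, -0.8], [-0.9, -0.8], [-0.6, 0.4], [-1.0, -0.4], [-0.8, -0.2], [-0.7, -0.0], [0.4, -0.9], [-0.1, -0.3], [0.3, -0.5]]
yel [205. 238.] 1 [0.46245467 0.1866315 ]
grn [201.21238938 218.08849558] 113 [0.5055784  0.19659826]
blu [206.38317757 197.78504673] 107 [0.55044053 0.18690433]
rack yaw 0.1776672054861903 0.08798627528121171
yel [454.4 178. ] 5 [454.36589474 187.79914004]
grn [456.46706587 200.0748503 ] 334 [458.886434   203.60648501]
blu [450.14541387 217.41610738] 447 [452.81150093 219.36154802]
```

```bash
python3 - <<'E'
from fit import *
ct,cs=cap('top'),cap('scene')
print(ct['image'][238:242,192:204:3].tolist())
COL['yel']=((22,170,120),(34,255,255)); COL['grn']=((55,50,30),(90,255,255))
obs=[]
for k,o in(('yel',-.046),('grn',0),('blu',.046)):
    for c,roi in((ct,(180,180,60,75)),(cs,(435,170,50,65))):
        uv,n=maskcen(c,*COL[k],roi);h=cv2.contourArea(cv2.convexHull(proj(c,boxpts(.507,.194,-.21,.009,.02,.064,.104,o)).astype(np.float32)))
        print(k,uv,n,h)
        if c is ct or k=='blu': obs.append((c,uv,o))
f=lambda p:np.ravel([hullcen(c,boxpts(*p,.009,.02,.064,.104,o))-uv for c,uv,o in obs])
r=least_squares(f,[.507,.194,-.21]);print(r.x[:2],np.degrees(r.x[2]),np.round(f(r.x),1))
B=lambda x,y:(175+x*.3,180+y*.3);D=lambda x,y:(400+x*.3,170+(y-300)*.3)
M=[(ct,B(437,236),-75,30,64),(ct,B(522,253),-75,-30,64),(ct,B(490,16),75,30,64),(ct,B(545,250),-75,-30,0),(ct,B(597,47),75,-30,0),
(cs,D(605,538),75,30,64),(cs,D(497,500),75,-30,64),(cs,D(475,570),75,-30,0),(cs,D(657,370),-75,30,64),(cs,D(560,340),-75,-30,64)]
M=[(c,(u[0]-(400*.3),u[1]) if c is ct else (u[0]-(400*.3)*1+0,u[1]) ,x,y,z) for c,u,x,y,z in M] if 0 else M
# tiles: right column starts at x=400
M=[(c,(u[0]-120,u[1]),x/1e3,y/1e3,z/1e3) for c,u,x,y,z in M]
def g(p):
    a,b=np.cos(p[2]),np.sin(p[2]);return np.ravel([proj(c,[p[0]+a*x-b*y,p[1]+b*x+a*y,z])[0]-u for c,u,x,y,z in M])
r=least_squares(g,[.507,.194,-.21],loss='soft_l1');print(r.x[:2],np.degrees(r.x[2]),np.round(g(r.x).reshape(-1,2),1).tolist())
E
```

```text
[[[247, 245, 127], [247, 244, 125], [247, 244, 124], [247, 243, 122]], [[247, 245, 128], [247, 245, 125], [247, 245, 125], [247, 244, 122]], [[247, 245, 128], [247, 245, 126], [247, 245, 126], [247, 244, 124]], [[247, 245, 129], [247, 245, 127], [247, 245, 126], [247, 244, 125]]]Traceback (most recent call last):
  File "<stdin>", line 8, in <module>
  File "fit.py", line 12, in maskcen
    k=1+st[1:,4].argmax(); return ce[k]+[x,y],st[k,4]
        ~~~~~~~~~~~~~~~^^
ValueError: attempt to get argmax of an empty sequence
```

```bash
cat >> h.py <<'E'
from scipy.spatial.transform import Rotation as Ro
def plan(pos,yaw):
    s=read_state(); R=np.array(s['tcp_rot']); c,n=np.cos(np.radians(yaw)),np.sin(np.radians(yaw))
    T=np.array([[c,n,0],[n,-c,0],[0,0,-1]])
    d=R.T@(np.array(pos)-s['position'])/.3; w=np.degrees(Ro.from_matrix(R.T@T).as_rotvec())/45
    print('shift',np.round(d,4),'turn',np.round(w,4),'rows',np.linalg.norm(d)*.3/.0417)
E
python3 - <<'E'
from fit import *
plan([.461,.206,.20],-12.2)
ct,cs=cap('top'),cap('scene')
COL['yel']=((20,105,120),(34,255,255)); COL['grn']=((55,50,30),(90,255,255))
obs=[]
for k,o in(('yel',-.046),('grn',0),('blu',.046)):
    for c,roi in((ct,(180,180,60,75)),(cs,(435,170,50,65))):
        uv,n=maskcen(c,*COL[k],roi);h=cv2.contourArea(cv2.convexHull(proj(c,boxpts(.507,.194,-.21,.009,.02,.064,.104,o)).astype(np.float32)))
        print(k,uv,n,h)
        if c is ct or k=='blu': obs.append((c,uv,o))
f=lambda p:np.ravel([hullcen(c,boxpts(*p,.009,.02,.064,.104,o))-uv for c,uv,o in obs])
r=least_squares(f,[.507,.194,-.21]);print(r.x[:2],np.degrees(r.x[2]),np.round(f(r.x),1))
E
```

```text
shift [ 1.6812 -2.0075  0.1589] turn [-9.000e-04  2.000e-04  8.629e-01] rows 18.872791167010085
yel [196.24852071 239.30177515] 169 213.59576918068342
yel [462.28482972 185.12074303] 323 449.88830343447626
grn [201.35877863 218.24427481] 131 201.03851788095199
grn [456.5147929  200.13017751] 338 477.4144369151909
blu [206.46226415 197.77358491] 106 214.70522161049303
blu [450.10244989 217.39420935] 449 507.51712878304534
[0.50464727 0.19431696] -11.847885130719586 [ 0.9 -0.   0.9  0.3  0.8  0.4  1.5  1.4]
```

Request:
step_arm([
  [0.7, -0.84, 0.06, 0, 0, 0.86, -1],
  [0.7, -0.84, 0.06, 0, 0, 0.86, -1],
  [0.7, -0.84, 0.06, 0, 0, 0.86, -1],
  [0.7, -0.84, 0.06, 0, 0, 0.86, -1],
  [0.7, -0.84, 0.06, 0, 0, 0.86, -1],
  [0.7, -0.84, 0.06, 0, 0, 0.86, -1],
  [0.7, -0.84, 0.06, 0, 0, 0.86, -1],
  [0.7, -0.84, 0.06, 0, 0, 0.86, -1],
])

```text
time_s: 1.07
position: [0.3548, -0.2368, 0.2296]
tcp_rot: [[0.978, -0.209, 0.0], [-0.209, -0.978, 0.0], [-0.0, -0.0, -1.0]]
force: [0.5, 0.1, -0.7]
opening: 0.994
grasp_force: 0.0
```

```bash
python3 -c "
from h import *
plan([.460,.2045,.20],-12)"
```

```text
shift [ 0.035  -1.5117  0.0994] turn [-0.0005  0.     -0.0019] rows 10.90156966370838
```

Request:
step_arm([
  [0.02, -0.95, 0.07, 0, 0, 0, -1],
  [0.02, -0.95, 0.07, 0, 0, 0, -1],
  [0.02, -0.95, 0.07, 0, 0, 0, -1],
  [0.02, -0.95, 0.07, 0, 0, 0, -1],
  [0.02, -0.95, 0.07, 0, 0, 0, -1],
  [0.02, -0.95, 0.07, 0, 0, 0, -1],
  [0.02, -0.95, 0.07, 0, 0, 0, -1],
])

```text
time_s: 1.65
position: [0.4206, 0.0406, 0.2087]
tcp_rot: [[0.978, -0.208, 0.001], [-0.208, -0.978, 0.0], [0.001, -0.0, -1.0]]
force: [1.5, -0.1, 0.8]
opening: 1.002
grasp_force: 0.0
```

Request:
step_arm([
  [0.015, -0.562, 0.03, 0, 0, 0, -1],
  [0.015, -0.562, 0.03, 0, 0, 0, -1],
  [0.015, -0.562, 0.03, 0, 0, 0, -1],
  [0.015, -0.562, 0.03, 0, 0, 0, -1],
  [0.015, -0.562, 0.03, 0, 0, 0, -1],
  [0.015, -0.562, 0.03, 0, 0, 0, -1],
])

```text
time_s: 2.15
position: [0.4603, 0.2044, 0.1995]
tcp_rot: [[0.979, -0.204, 0.001], [-0.204, -0.979, 0.0], [0.001, -0.0, -1.0]]
force: [0.4, -0.4, 0.3]
opening: 1.002
grasp_force: 0.0
```

```bash
python3 - <<'E'
from h import *
plan([.460,.2045,.16],-12)
c=cap('top');s=cap('scene')
a=cv2.resize(c['image'][160:280,140:260],(400,400),interpolation=2);b=cv2.resize(s['image'][120:260,400:540],(400,400),interpolation=2)
cv2.imwrite('pics/y1.png',np.hstack([a,b])[:,:,::-1])
E
```

```text
shift [-0.0012 -0.0002  0.1317] turn [-0.0004 -0.0011  0.0047] rows 0.9474014640452911
```

View pics/y1.png

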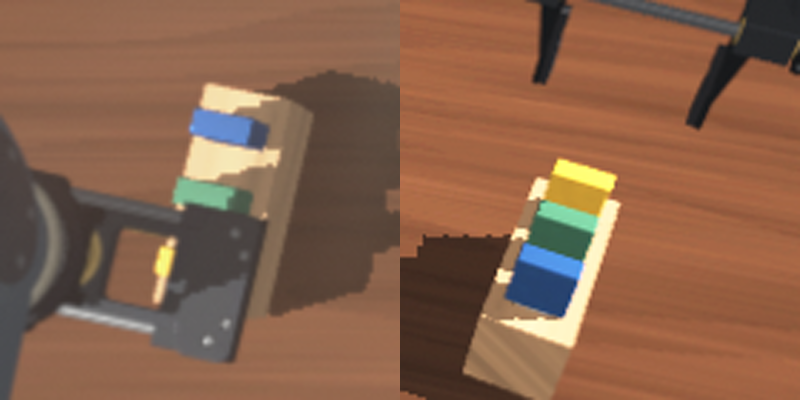

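The gripper is over yellow, with the fingers either side of the handle's y extent. I'll descend and grip.

Request:
step_arm([
  [0, 0, 0.12, 0, 0, 0, -1],
  [0, 0, 0.22, 0, 0, 0, -1],
  [0, 0, 0.3, 0, 0, 0, -1],
  [0, 0, 0.345, 0, 0, 0, -1],
  [0, 0, 0.345, 0, 0, 0, -1],
])

```text
time_s: 2.67
position: [0.4579, 0.1997, 0.0937]
tcp_rot: [[0.977, -0.212, -0.007], [-0.212, -0.977, -0.002], [-0.006, 0.003, -1.0]]
force: [0.0, 0.4, 0.1]
opening: 1.002
grasp_force: 0.0
```

Request:
step_arm([
  [0, 0, 0, 0, 0, 0, 1],
  [0, 0, 0, 0, 0, 0, 1],
  [0, 0, 0, 0, 0, 0, 1],
  [0, 0, 0, 0, 0, 0, 1],
  [0, 0, 0, 0, 0, 0, 1],
  [0, 0, 0, 0, 0, 0, 1],
  [0, 0, 0, 0, 0, 0, 1],
  [0, 0, 0, 0, 0, 0, 1],
])

```text
time_s: 3.33
position: [0.46, 0.2022, 0.0963]
tcp_rot: [[0.978, -0.209, 0.0], [-0.209, -0.978, -0.0], [0.0, 0.0, -1.0]]
force: [-0.7, -1.0, 0.9]
opening: 0.478
grasp_force: 0.6
```

Request:
step_arm([
  [0, 0, 0, 0, 0, 0, 1],
  [0, 0, 0, 0, 0, 0, 1],
  [0, 0, 0, 0, 0, 0, 1],
  [0, 0, 0, 0, 0, 0, 1],
])

```text
time_s: 3.67
position: [0.46, 0.2021, 0.0962]
tcp_rot: [[0.978, -0.209, -0.0], [-0.209, -0.978, -0.0], [-0.0, 0.0, -1.0]]
force: [-1.3, -0.5, 3.3]
opening: 0.456
grasp_force: 30.0
```

Request:
step_arm([
  [0, 0, -0.03, 0, 0, 0, 1],
  [0, 0, -0.1, 0, 0, 0, 1],
  [0, 0, -0.18, 0, 0, 0, 1],
  [0, 0, -0.26, 0, 0, 0, 1],
  [0, 0, -0.34, 0, 0, 0, 1],
  [0, 0, -0.34, 0, 0, 0, 1],
  [0, 0, -0.34, 0, 0, 0, 1],
])

```text
time_s: 4.25
position: [0.4608, 0.2024, 0.1995]
tcp_rot: [[0.978, -0.209, 0.004], [-0.209, -0.978, 0.001], [0.003, -0.002, -1.0]]
force: [-0.1, -0.1, -0.8]
opening: 0.459
grasp_force: 30.0
```

```bash
python3 - <<'E'
from h import *
st=read_state();print(st['position'],st['force'])
b=np.radians(11.07);w=np.array([.5209,-.1948])+.0025*np.array([np.cos(b),np.sin(b)])
print(w);plan([*w,.21],11.07)
E
```

```text
[0.46081902 0.20239475 0.19947411] [-0.11426411 -0.13580353 -0.79131948]
[ 0.52335348 -0.19431998]
shift [ 0.4804  1.2495 -0.0355] turn [-0.0011 -0.0046 -0.5141] rows 9.634318492603867
```

Request:
step_arm([
  [0.36, 0.95, -0.03, 0, 0, -0.51, 1],
  [0.36, 0.95, -0.03, 0, 0, -0.51, 1],
  [0.36, 0.95, -0.03, 0, 0, -0.51, 1],
  [0.36, 0.95, -0.03, 0, 0, -0.51, 1],
  [0.36, 0.95, -0.03, 0, 0, -0.51, 1],
  [0.36, 0.95, -0.03, 0, 0, -0.51, 1],
  [0.36, 0.95, -0.03, 0, 0, -0.51, 1],
  [0.36, 0.95, -0.03, 0, 0, -0.51, 1],
])

```text
time_s: 4.92
position: [0.5058, -0.1023, 0.2057]
tcp_rot: [[0.982, 0.187, -0.002], [0.187, -0.982, 0.0], [-0.002, -0.0, -1.0]]
force: [-0.1, 0.5, -0.2]
opening: 0.461
grasp_force: 30.0
```

```bash
python3 -c "
from h import *
plan([.5234,-.1943,.19],11.07)"
```

```text
shift [0.0005 0.3122 0.0523] turn [-0.0005  0.002  -0.0067] rows 2.2770533064945857
```

Request:
step_arm([
  [0, 0.14, 0.05, 0, 0, -0.006, 1],
  [0, 0.27, 0.08, 0, 0, -0.006, 1],
  [0, 0.312, 0.12, 0, 0, -0.006, 1],
  [0, 0.312, 0.135, 0, 0, -0.006, 1],
  [0, 0.312, 0.135, 0, 0, -0.006, 1],
  [0, 0.312, 0.135, 0, 0, -0.006, 1],
])

```text
time_s: 5.42
position: [0.5223, -0.1896, 0.1651]
tcp_rot: [[0.981, 0.193, -0.004], [0.194, -0.981, 0.003], [-0.003, -0.004, -1.0]]
force: [0.3, -0.2, -1.4]
opening: 0.461
grasp_force: 30.0
```

```bash
python3 - <<'E'
from fit import *
plan([.5234,-.1943,.16],11.07)
c=cap('top');s=cap('scene')
a=cv2.resize(c['image'][155:255,330:430],(400,400),interpolation=2);b=cv2.resize(s['image'][130:240,215:325],(400,400),interpolation=2)
cv2.imwrite('pics/b1.png',np.hstack([a,b])[:,:,::-1])
st=read_state();p=np.array(st['position']);print(p)
P=boxpts(p[0],p[1],np.radians(11.07),.009,.02,p[2]-.0323,p[2]+.0077)
print('handle scene crop', np.round((proj(s,P)-[215,130])*400/110+[400,0]).tolist())
P=boxpts(p[0],p[1],np.radians(11.07),.002,.012,p[2]-.0883,p[2]-.0323)
print('blade', np.round((proj(s,P)-[215,130])*400/110+[400,0]).tolist())
E
```

```text
shift [0.0007 0.0163 0.0171] turn [-0.0045  0.0041  0.0019] rows 0.16987063170994876
[ 0.52325396 -0.18943664  0.1664339 ]
handle scene crop [[558.0, 80.0], [548.0, 22.0], [628.0, 84.0], [621.0, 25.0], [551.0, 101.0], [541.0, 42.0], [623.0, 104.0], [615.0, 46.0]]
blade [[582.0, 164.0], [570.0, 89.0], [622.0, 166.0], [612.0, 91.0], [580.0, 168.0], [568.0, 93.0], [621.0, 171.0], [611.0, 96.0]]
```

View pics/b1.png

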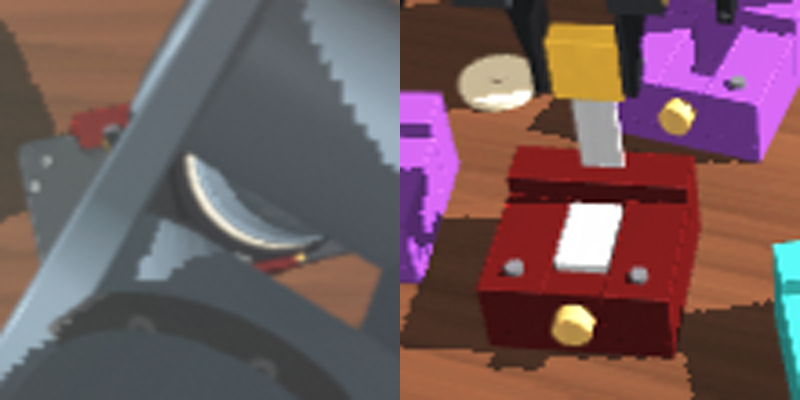

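The leaf hangs straight in the grip, with its blade tip at crop pixels (582–624, 165), just above the wall. Next I'll go down in front of the wall but above the jaw, then touch the wall to get a datum.

Request:
step_arm([
  [0.016, 0.014, 0, 0, 0, 0, 1],
  [0.016, 0.014, 0, 0, 0, 0, 1],
  [0.016, 0.014, 0.04, 0, 0, 0, 1],
  [0.016, 0.014, 0.07, 0, 0, 0, 1],
  [0.016, 0.014, 0.078, 0, 0, 0, 1],
  [0.016, 0.014, 0.078, 0, 0, 0, 1],
  [0.016, 0.014, 0.078, 0, 0, 0, 1],
  [0.016, 0.014, 0.078, 0, 0, 0, 1],
])

```text
time_s: 6.18
position: [0.5295, -0.1944, 0.1435]
tcp_rot: [[0.981, 0.193, 0.001], [0.193, -0.981, -0.0], [0.0, 0.0, -1.0]]
force: [0.2, -0.1, 0.2]
opening: 0.459
grasp_force: 30.0
```

```bash
python3 - <<'E'
from h import *
plan([.5278,-.1935,.142],11.07)
s=cap('scene');cap('top');plan([.5278,-.1935,.142],11.07); st=read_state();print(st['force'])
E
```

```text
shift [-0.0051 -0.0039  0.0049] turn [ 0.0005 -0.0006  0.0018] rows 0.05790022616963623
shift [-0.0051 -0.0042  0.0053] turn [ 0.0008 -0.0009  0.0018] rows 0.060698852436118174
[-0.35251567 -0.08616234 -0.32805533]
```

Request:
step_arm([
  [-0.005, -0.003, 0, 0, 0, 0, 1],
  [-0.01, -0.003, 0, 0, 0, 0, 1],
  [-0.013, -0.003, 0, 0, 0, 0, 1],
  [-0.013, -0.003, 0, 0, 0, 0, 1],
])

```text
time_s: 6.62
position: [0.5249, -0.1941, 0.1432]
tcp_rot: [[0.981, 0.193, -0.0], [0.193, -0.981, 0.0], [-0.0, -0.0, -1.0]]
force: [-0.3, 0.2, -0.9]
opening: 0.456
grasp_force: 30.0
```

Request:
step_arm([
  [-0.003, 0, 0, 0, 0, 0, 1],
  [-0.003, 0, 0, 0, 0, 0, 1],
])

```text
time_s: 6.78
position: [0.5242, -0.1944, 0.1432]
tcp_rot: [[0.981, 0.193, -0.0], [0.193, -0.981, 0.0], [-0.0, -0.0, -1.0]]
force: [-1.1, 0.1, -0.8]
opening: 0.459
grasp_force: 30.0
```

Request:
step_arm([
  [-0.003, 0, 0, 0, 0, 0, 1],
  [-0.003, 0, 0, 0, 0, 0, 1],
])

```text
time_s: 6.95
position: [0.5237, -0.1946, 0.1432]
tcp_rot: [[0.981, 0.193, 0.001], [0.193, -0.981, -0.0], [0.001, 0.0, -1.0]]
force: [0.7, 0.9, -0.7]
opening: 0.457
grasp_force: 30.0
```

Request:
step_arm([
  [-0.003, 0, 0, 0, 0, 0, 1],
  [-0.003, 0, 0, 0, 0, 0, 1],
])

```text
time_s: 7.12
position: [0.5234, -0.1947, 0.1433]
tcp_rot: [[0.981, 0.193, 0.002], [0.193, -0.981, -0.0], [0.002, 0.001, -1.0]]
force: [2.6, -0.1, -2.0]
opening: 0.46
grasp_force: 30.0
```

Request:
step_arm([
  [0.0055, 0, 0, 0, 0, 0, 1],
  [0.0055, 0, 0.01, 0, 0, 0, 1],
  [0.0055, 0, 0.02, 0, 0, 0, 1],
  [0.0055, 0, 0.03, 0, 0, 0, 1],
  [0.0055, 0, 0.04, 0, 0, 0, 1],
])

```text
time_s: 7.53
position: [0.5239, -0.1943, 0.1307]
tcp_rot: [[0.981, 0.193, -0.001], [0.193, -0.981, 0.0], [-0.001, -0.0, -1.0]]
force: [-1.5, 0.6, 3.5]
opening: 0.456
grasp_force: 30.0
```

Request:
step_arm([
  [0, 0, 0.01, 0, 0, 0, 1],
  [0, 0, 0.02, 0, 0, 0, 1],
  [0, 0, 0.03, 0, 0, 0, 1],
])

```text
time_s: 7.78
position: [0.5241, -0.1947, 0.1225]
tcp_rot: [[0.981, 0.194, -0.0], [0.194, -0.981, -0.001], [-0.0, 0.001, -1.0]]
force: [-0.9, -0.8, 5.8]
opening: 0.455
grasp_force: 30.0
```

Request:
step_arm([
  [0, 0, 0, 0, 0, 0, 1],
  [0, 0, 0, 0, 0, 0, 1],
  [0, 0, 0, 0, 0, 0, 1],
])

```text
time_s: 8.03
position: [0.524, -0.1946, 0.122]
tcp_rot: [[0.981, 0.193, -0.001], [0.193, -0.981, -0.0], [-0.001, 0.0, -1.0]]
force: [-1.4, -1.8, -0.1]
opening: 0.454
grasp_force: 30.0
```

Request:
step_arm([
  [0, 0, 0.01, 0, 0, 0, 1],
  [0, 0, 0.02, 0, 0, 0, 1],
  [0, 0, 0.03, 0, 0, 0, 1],
])

```text
time_s: 8.28
position: [0.524, -0.1942, 0.1131]
tcp_rot: [[0.981, 0.193, -0.0], [0.193, -0.981, 0.0], [-0.0, -0.0, -1.0]]
force: [-1.9, -0.5, 4.6]
opening: 0.455
grasp_force: 30.0
```

```bash
python3 - <<'E'
from h import *
for i in range(3):
    st=read_state();print(np.round(st['position'],4),np.round(st['force'],1),np.round(st['moment'],2));capture('top')
E
```

```text
[ 0.524  -0.1942  0.1131] [-1.9 -0.5  4.6] [-0.07  0.47 -0.11]
[ 0.5239 -0.1941  0.1125] [-2.1 -0.9  2.6] [-0.19  0.39 -0.16]
[ 0.5239 -0.1942  0.1125] [-0.5 -1.3 -0. ] [-0.17  0.3  -0.09]
```

Request:
step_arm([
  [0, 0, 0.01, 0, 0, 0, 1],
  [0, 0, 0.02, 0, 0, 0, 1],
  [0, 0, 0.028, 0, 0, 0, 1],
  [0, 0, 0.028, 0, 0, 0, 1],
])

```text
time_s: 8.77
position: [0.5239, -0.1942, 0.1041]
tcp_rot: [[0.981, 0.193, -0.001], [0.193, -0.981, 0.001], [-0.001, -0.001, -1.0]]
force: [-2.3, -1.1, -0.4]
opening: 0.454
grasp_force: 30.0
```

Request:
step_arm([
  [0, 0, 0.002, 0, 0, 0, 1],
  [0, 0, 0.004, 0, 0, 0, 1],
  [0, 0, 0.006, 0, 0, 0, 1],
])

```text
time_s: 9.02
position: [0.524, -0.1942, 0.103]
tcp_rot: [[0.981, 0.193, -0.001], [0.193, -0.981, 0.0], [-0.001, -0.0, -1.0]]
force: [-3.7, -0.3, 5.2]
opening: 0.457
grasp_force: 30.0
```

Request:
step_arm([
  [0, 0, -0.004, 0, 0, 0, 1],
  [0, 0, -0.005, 0, 0, 0, 1],
  [0, 0, -0.005, 0, 0, 0, 1],
  [0, 0, -0.005, 0, 0, 0, 1],
])

```text
time_s: 9.35
position: [0.5239, -0.1941, 0.1036]
tcp_rot: [[0.981, 0.193, -0.001], [0.193, -0.981, 0.001], [-0.001, -0.001, -1.0]]
force: [-1.1, -0.8, -7.1]
opening: 0.457
grasp_force: 30.0
```

Request:
step_arm([
  [0.0025, 0, 0, 0, 0, 0, 1],
  [0.005, 0, 0, 0, 0, 0, 1],
  [0.005, 0, 0, 0, 0, 0, 1],
  [0.005, 0, 0, 0, 0, 0, 1],
])

```text
time_s: 9.68
position: [0.5243, -0.1938, 0.104]
tcp_rot: [[0.981, 0.194, -0.003], [0.194, -0.981, 0.001], [-0.003, -0.001, -1.0]]
force: [-4.8, -2.0, -5.0]
opening: 0.451
grasp_force: 30.0
```

Request:
step_arm([
  [-0.005, 0, 0, 0, 0, 0, 1],
  [-0.01, 0, 0, 0, 0, 0, 1],
  [-0.01, 0, 0, 0, 0, 0, 1],
  [-0.01, 0, 0, 0, 0, 0, 1],
])

```text
time_s: 10.02
position: [0.5237, -0.1942, 0.1045]
tcp_rot: [[0.981, 0.193, 0.002], [0.193, -0.981, 0.001], [0.002, -0.0, -1.0]]
force: [2.1, 2.7, -8.0]
opening: 0.458
grasp_force: 30.0
```

Request:
step_arm([
  [0.005, 0, -0.005, 0, 0, 0, 1],
  [0.005, 0, -0.01, 0, 0, 0, 1],
  [0.005, 0, -0.015, 0, 0, 0, 1],
  [0.005, 0, -0.02, 0, 0, 0, 1],
])

```text
time_s: 10.35
position: [0.524, -0.1945, 0.1107]
tcp_rot: [[0.981, 0.194, -0.001], [0.194, -0.981, -0.0], [-0.001, 0.0, -1.0]]
force: [-0.9, 0.1, -6.9]
opening: 0.459
grasp_force: 30.0
```

Request:
step_arm([
  [0, 0, 0, 0, 0, 0, 1],
  [0, 0, 0, 0, 0, 0, 1],
  [0, 0, 0, 0, 0, 0, 1],
])

```text
time_s: 10.6
position: [0.524, -0.1945, 0.1109]
tcp_rot: [[0.981, 0.194, -0.0], [0.194, -0.981, -0.0], [-0.0, 0.0, -1.0]]
force: [-2.8, -0.2, -1.5]
opening: 0.459
grasp_force: 30.0
```

Request:
step_arm([
  [0, 0, 0.003, 0, 0, 0, 1],
  [0, 0, 0.006, 0, 0, 0, 1],
  [0, 0, 0.009, 0, 0, 0, 1],
  [0, 0, 0.012, 0, 0, 0, 1],
  [0, 0, 0.012, 0, 0, 0, 1],
])

```text
time_s: 11.02
position: [0.5242, -0.1947, 0.1071]
tcp_rot: [[0.981, 0.194, 0.0], [0.194, -0.981, -0.001], [-0.0, 0.001, -1.0]]
force: [-5.0, -1.1, 4.3]
opening: 0.46
grasp_force: 30.0
```

The 4 mm leaf drags 5–7 N both up and down and has almost no play in x, so the jaw nips it. I'll seat it on the floor.

Request:
step_arm([
  [-0.002, 0, 0.004, 0, 0, 0, 1],
  [-0.002, 0, 0.008, 0, 0, 0, 1],
  [-0.002, 0, 0.012, 0, 0, 0, 1],
  [-0.002, 0, 0.015, 0, 0, 0, 1],
  [-0.002, 0, 0.015, 0, 0, 0, 1],
  [-0.002, 0, 0.015, 0, 0, 0, 1],
])

```text
time_s: 11.52
position: [0.524, -0.1946, 0.1022]
tcp_rot: [[0.981, 0.193, 0.001], [0.193, -0.981, -0.0], [0.001, 0.0, -1.0]]
force: [-2.9, -1.5, 2.6]
opening: 0.459
grasp_force: 30.0
```

Request:
step_arm([
  [0, 0, 0.003, 0, 0, 0, 1],
  [0, 0, 0.005, 0, 0, 0, 1],
  [0, 0, 0.005, 0, 0, 0, 1],
  [0, 0, 0.005, 0, 0, 0, 1],
])

```text
time_s: 11.85
position: [0.524, -0.1946, 0.102]
tcp_rot: [[0.981, 0.193, 0.001], [0.193, -0.981, -0.001], [0.001, 0.001, -1.0]]
force: [-3.9, -0.2, 10.9]
opening: 0.46
grasp_force: 30.0
```

Request:
step_arm([
  [0, 0, -0.004, 0, 0, 0, 1],
  [0, 0, -0.004, 0, 0, 0, 1],
  [0, 0, -0.004, 0, 0, 0, 0.0],
  [0, 0, -0.004, 0, 0, 0, -0.4],
  [0, 0, -0.004, 0, 0, 0, -0.7],
  [0, 0, -0.004, 0, 0, 0, -0.7],
  [0, 0, -0.004, 0, 0, 0, -0.7],
  [0, 0, -0.004, 0, 0, 0, -0.7],
])

```text
time_s: 12.52
position: [0.5238, -0.1944, 0.1019]
tcp_rot: [[0.981, 0.193, 0.0], [0.193, -0.981, 0.0], [0.0, 0.0, -1.0]]
force: [0.0, 0.2, 0.8]
opening: 0.783
grasp_force: 0.0
```

Request:
step_arm([
  [0, 0, -0.03, 0, 0, 0, -0.7],
  [0, 0, -0.08, 0, 0, 0, -0.7],
  [0, 0, -0.16, 0, 0, 0, -0.7],
  [0, 0, -0.25, 0, 0, 0, -0.7],
  [0, 0, -0.35, 0, 0, 0, -0.7],
  [0, 0, -0.45, 0, 0, 0, -0.7],
  [0, 0, -0.45, 0, 0, 0, -0.7],
])

```text
time_s: 13.1
position: [0.527, -0.1963, 0.2438]
tcp_rot: [[0.981, 0.194, 0.011], [0.194, -0.981, -0.007], [0.01, 0.009, -1.0]]
force: [0.3, -0.7, 1.5]
opening: 0.846
grasp_force: 0.0
```

```bash
python3 - <<'E'
from fit import *
s=cap('scene');print(read_state()['position'])
b=cv2.resize(s['image'][130:240,170:330],(800,550),interpolation=2)
cv2.imwrite('pics/end.png',b[:,:,::-1])
for z in(.014,.017,.020,.025):
    P=boxpts(.524,-.1946,np.radians(11.1),.009,.02,z+.056,z+.096)
    print(z,np.round((proj(s,P)-[170,130])*5).tolist())
E
```

```text
[ 0.52568469 -0.19560586  0.24122396]
0.014 [[450.0, 226.0], [438.0, 155.0], [542.0, 231.0], [532.0, 160.0], [442.0, 254.0], [429.0, 183.0], [534.0, 260.0], [525.0, 188.0]]
0.017 [[449.0, 221.0], [437.0, 150.0], [541.0, 226.0], [532.0, 154.0], [441.0, 249.0], [428.0, 178.0], [534.0, 254.0], [524.0, 183.0]]
0.02 [[449.0, 216.0], [436.0, 144.0], [540.0, 221.0], [531.0, 149.0], [440.0, 244.0], [427.0, 172.0], [533.0, 249.0], [523.0, 177.0]]
0.025 [[447.0, 207.0], [434.0, 135.0], [539.0, 212.0], [530.0, 139.0], [438.0, 235.0], [425.0, 163.0], [532.0, 240.0], [522.0, 168.0]]
```

View pics/end.png

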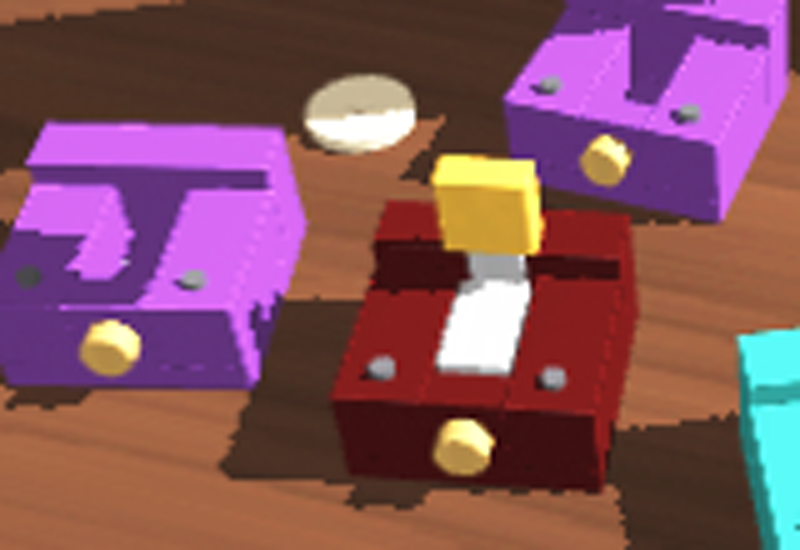

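The yellow leaf stands upright in the slot, with its handle's lower edge at (447–538, 250). That matches the predicted seated pose within the camera bias seen earlier. The green and blue leaves have not been touched.

```bash
python3 -c "
from rig import *
print(hand_in())"
```

```text
the job is handed in; nothing more can be done
None
```

The 4 mm yellow leaf is the answer: the jaw nips it (5–7 N drag both ways, so the gap is about 3 mm). It stands released on the slot's floor, green and blue still hang untouched in the rack, and the job is handed in; no verdict came back.

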